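Wedge the larder cupboard shut

TASK

The catch of the little oak larder cupboard on the worktop is worn out and its door keeps swinging ajar. Take the loose wooden wedge, slide it thin end first under the door's bottom edge, towards the side away from the hinges, push the door fully shut with it and go on tapping it in, flat on the worktop, until it is jammed firmly (squeezed by about 10 N) and holds the door shut by itself. Feel your way in, never squeeze or press on the door with more than 20 N, and leave the other things on the worktop where they are.

Things in the scene. Friction and masses are not known exactly. Their poses are not given: they have to be found in the camera images.
- larder: Oak larder cupboard, fixed, carcass 240 mm wide, 200 deep, 285 high, with its door. Origin on the worktop under the middle of the carcass; x to its back, y to the left seen from the front. It stands on four small feet: 22 mm free under the carcass, front feet at x -30, y +-100 mm. Brass knob on the door: y +99, 185 mm high, 21 mm proud of the door's face.
- door_foot (a point): Point on the worktop straight below the front face of the door when shut, 172 mm from the hinge axis (the shut door reaches 70 mm further left). Axes as the cupboard's. The door is 20 mm thick, rigid, does not lift; it hangs on sagged pins: its bottom edge is level, 10.5 to 15.5 mm above the worktop (varies, not measured).
- hinge_foot (a point): Point on the worktop below the door's vertical hinge axis, at the right front corner of the cupboard.
- larder_door (a joint): Door angle: 0 = fully shut, against its stop; grows as the free left edge swings out to the robot. Sprung: left alone it goes to about 0.5 and stays there. Holding it shut takes about 0.1 N m (0.6 N at door_foot); let go, it swings out again, also if the wedge only lies loose in front of it or below it.
- wedge: Loose wooden wedge, 140 mm long, 40 wide, 64 to 112 g: 32 mm high at the heel (-x end), falling evenly to 4 mm at the tip (+x end). Origin in the middle of its flat underside; x to the tip, z up. Friction on door and worktop is 0.5 to 0.7, so it locks when jammed.
- wedge_tip (a point): Middle of the lower edge of the wedge's thin end (4 mm high). This end goes in. Swinging the door with the wedge takes a push of 1 to 5 N, the last bit up to 10; with the door on its stop the push then grows by some 5 N per mm. Let go at a push of about 20 N, the wedge stays squeezed by some 8 to 11 N; a push of 30 N is too much.
- wedge_heel (a point): Middle of the lower edge of the wedge's thick end (32 mm high, 40 wide).
- mug: Bystander, loose; leave it where it is. Origin under its middle, on the worktop. Dark mug, 88 mm wide, 106 high, right of the cupboard.
- espresso_cup: Bystander, loose; leave it where it is. Origin under its middle, on the worktop. Striped espresso cup, 60 mm wide, 49 high.
- lemon: Bystander, loose; leave it where it is. Origin under its middle, on the worktop. Lemon, 78 mm long, 56 high.
- garlic: Bystander, loose; leave it where it is. Origin under its middle, on the worktop. Garlic bulb, 60 mm, 58 high.
- onion: Bystander, loose; leave it where it is. Origin under its middle, on the worktop. Onion, 75 mm, 77 high, left of the cupboard.
- teaspoon: Bystander, loose; leave it where it is. Origin under its middle, on the worktop. Teaspoon, 130 mm long, in front of the cupboard.
- peeler: Bystander, loose; leave it where it is. Origin under its middle, on the worktop. Peeler, 170 mm long, 18 high, on the left.

How it is judged:
At the end, for the whole second after the job is handed in: The door is shut (under 0.015 rad) and at rest; the wedge lies still and flat (tilt under 0.1 rad) with its thin end under the door, past its front face, in the half away from the hinges, and is jammed: it and the door press on each other with more than 6 N (value of joint larder_door below 0.015 rad and contact force between wedge and larder above 6 N and angle between wedge's own z axis and vertical below 0.1 rad and linear speed of wedge below 0.01 m/s and velocity of joint larder_door below 0.05 rad/s and x of wedge_tip in the frame of larder above -0.115 m and y of wedge_tip in the frame of larder above 0 m); the robot touches nothing.
It fails at once if the wedge is forced: it presses on the cupboard or its door with more than 20 N (contact force between wedge and larder above 20 N).
It fails at once if the robot presses on the cupboard or its door with more than 20 N (contact force between the arm and larder above 20 N).
It fails at once if a bystander is shifted by more than 30 mm (distance of any of mug, espresso_cup, lemon, garlic, onion, teaspoon, peeler from where it was at the start of the episode above 0.03 m).
It also fails if it takes over 61 s, if anything falls off the work surface, if the arm or the gripper's body presses on something with over 40 N, if the wrist force passes 120 N, or if a joint passes its speed limit or range.

ROBOT

A 6-joint arm with a two-finger parallel gripper is mounted at the origin on a cart in front of the work surface, level with it; the furniture and walls round the work are solid. World frame = base frame: x ahead of the robot, y to its left, z up, the work surface at z = 0. Lengths are in m, angles in rad, forces in N, time in s.
With the tool pointing down it reaches from about 0.35 to 0.8 m from the base axis. Payload 7.3 kg.
Tool frame: the origin (TCP) lies between the finger pads; the fingertips stand 25 mm ahead of it and the grasp point (between the pads) lies 6 mm ahead of it; z points along the fingers, y is the line along which they close (so a half turn about z gives the same grasp; the last joint's range is limited). The gripper opens to 85 mm and grips with 20 to 120 N. Pads are 22 mm wide; open, the fingers measure 114 mm over their backs; the gripper's body (76 mm by 85 mm) begins 54 mm behind the grasp point. The pads swing forward as they close: fully open they stand 13 mm farther back than shut.
Start: joints at [-1.254, 0.342, 1.524, -0, 1.275, -0.146], TCP at [0.234, -0.47, 0.256] pointing down, gripper open.
Joint ranges: [-2.53, 2.53], [-0.77, 2.02], [0.04, 2.7], [-1, 4.14], [0.28, 2.66], [-3.11, 3.11]. Speed limits (rad/s): [2.57, 2.57, 3.14, 3.14, 3.14, 3.14].

INTERFACE

Orientations are given as a unit quaternion [x, y, z, w].
In Python, from rig import get_state, snapshot, sign_off, search_frame, outline_of gives the robot as it stands.
- The arm moves only by the tool jog_arm, never from a script. Its argument "deltas" is one flat list of numbers, 7 for each row, row after row: the opening, from 0 (shut) to 1 (fully open), then the shift along the tool's x, y, z in cm, then the turn, a rotation vector about the tool's x, y, z in degrees. A call has 1 to 12 rows; each row is the pose to reach, as a shift and turn from the pose commanded when the call began, along the tool's axes at that moment; what a row does not reach only later rows make up. A row lasts 1/8 s, in which the tool goes at most 62.5 mm and 10.7 degrees, less where a joint would pass 70% of its speed; a pose out of reach is approached as far as the arm can. A call with a gripper value outside its range is refused whole. The fingers move at their own pace and stop on an object; "newtons" is the grip in N (left out, the last holds). Time passes only in rows, so rows that repeat a pose let the fingers close. It gives the time, the measured TCP pose, the force, the opening and the grip force at its end, in the units of the state.
- get_state(): the state, without advancing time (a new reading comes with each control period).
- snapshot(name): name is "side" or "top"; returns a dict with "img" (384x512x3 uint8, red, green, blue), "fov_y" (degrees; the focal length in pixels is half the picture's height over the tangent of half this angle, whatever the lens; pixels are square), "cx", "cy" (the principal point, pixels), "R" (3x3) and "t" (3): a world point X has camera coordinates R X + t. Camera axes: x right, y down, z forward; pixel columns grow to the right and rows downward; lengths in m; the calibration is good to about 2 mm. A picture is of the moment at which its call begins. There is no depth.
- sign_off(): hands the job in; it is judged then, once.
Trained networks look in a picture, given as the dict that the camera call returned (one of the last four; its "shot" number tells which), for a name from the list of things; names that differ only in an ending like _2 or _b are one class to them, and where a whole thing is asked for, a point or a joint stands for the part that bears it (a point fixed in the world has none). Each returns a list of dicts, best first, with "score" (0 to 1); they miss things now and then, are a little off and sometimes report something else, mostly with a low value. They report only what shows in the picture. A call takes as long as a camera call.
- search_frame(thing, picture): "centre" ([x, y, z] in m, in world coordinates, good to about 4 mm: the middle of the surface that is visible of it).
- outline_of(thing, picture): "pixels" (384x512 bool, what is visible of it).
The state is a dict: "t": time; "qpos": joint angles; "joint_vel": joint speeds; "tau": joint torques, N m; "tool_pos": TCP position; "eef_rot": TCP orientation; "ft_force": force on the tool from outside, world axes, zero at the start; "torque": the same for the moment, N m; "finger_gap": opening from 0.0 (shut) to 1.0 (fully open); "gripper_force": force on a finger pad.
Only numpy, scipy, OpenCV 4.12 (cv2) and the standard library are available. Lean on these libraries where they do the work, as an engineer would, in place of code of your own. Each camera call takes 0.05 s, during which the arm holds its last target. There are 200 camera calls.

## Working session

There is one attempt and no reset: what is moved stays moved. The work goes in short steps, Python scripts to look and compute and a tool call to move; the robot and the scene stay as the last step left them, time stands still between calls to the robot, and variables do not carry over. Pictures are saved under pics/ and viewed, at most 10 in all, crops included, and the job is handed in when it is done.

Besides the shell and the picture viewer there is one more tool, called after "Emit:" by a JSON object that holds its "op" and its "data". jog_arm: Moves the arm, as the interface text tells. Its arguments: {"type":"object","properties":{"deltas":{"type":"array","items":{"type":"number"}},"newtons":{"type":"number"}},"required":["deltas"]}

```bash
mkdir -p pics
cat > h.py <<'E'
import numpy as np, cv2
from rig import *
def save(p,n): cv2.imwrite('pics/'+n,p['img'][:,:,::-1])
def foc(p): return p['img'].shape[0]/2/np.tan(np.radians(p['fov_y'])/2)
def ray(p,u,v,z):
    f=foc(p); R=np.array(p['R']);t=np.array(p['t'])
    c=-R.T@t; d=R.T@np.array([(u-p['cx'])/f,(v-p['cy'])/f,1]); return c+d*(z-c[2])/d[2]
def proj(p,X):
    f=foc(p);c=np.array(p['R'])@np.array(X)+np.array(p['t']); return c[0]/c[2]*f+p['cx'],c[1]/c[2]*f+p['cy']
E
python3 - <<'E'
from h import *
for n in ('top','side'):
    p=snapshot(n); save(p,n+'0.png'); print(n,-np.array(p['R']).T@p['t'],foc(p))
    for k in 'larder wedge mug espresso_cup lemon garlic onion teaspoon peeler'.split():
        print(k,[(np.round(d['centre'],3).tolist(),round(d['score'],2)) for d in search_frame(k,p)[:2]])
    for d in outline_of('wedge',p)[:1]:
        c,_=cv2.findContours(d['pixels'].astype(np.uint8),0,2); c=max(c,key=cv2.contourArea)
        q=cv2.approxPolyDP(c,2,True)[:,0]; print(d['score'],q.tolist(),[np.round(ray(p,u,v,0)[:2],3).tolist() for u,v in q])
E
```

```text
top [ 0.32009399 -0.01895123  1.22690018] 416.05227780165023
larder [([0.697, 0.04, 0.285], 0.55)]
wedge [([0.469, -0.184, 0.022], 0.94), ([0.611, -0.28, 0.028], 0.18)]
mug [([0.65, -0.202, 0.054], 0.86)]
espresso_cup [([0.608, -0.279, 0.028], 0.81), ([0.47, -0.184, 0.015], 0.15)]
lemon [([0.524, -0.373, 0.047], 0.67)]
garlic [([0.434, -0.372, 0.039], 0.67)]
onion [([0.557, 0.361, 0.051], 0.92)]
teaspoon [([0.469, -0.181, 0.018], 0.61), ([0.468, -0.016, 0.003], 0.57)]
peeler [([0.472, 0.311, 0.008], 0.94), ([0.471, -0.185, 0.018], 0.45)]
0.82 [[314, 219], [302, 221], [311, 267], [325, 264]] [[0.545, -0.182], [0.536, -0.147], [0.403, -0.182], [0.416, -0.223]]
side [-0.02814059  0.46521008  1.29022299] 394.7122264823754
larder [([0.694, 0.056, 0.282], 0.77)]
wedge [([0.462, -0.184, 0.019], 0.88)]
mug [([0.642, -0.207, 0.074], 0.87)]
espresso_cup []
lemon [([0.524, -0.364, 0.045], 0.55)]
garlic []
onion [([0.555, 0.37, 0.05], 0.78)]
teaspoon [([0.465, -0.027, 0.004], 0.64)]
peeler [([0.466, 0.311, 0.015], 0.83)]
0.83 [[298, 179], [326, 197], [333, 190], [330, 185], [306, 175], [301, 175]] [[0.538, -0.157], [0.412, -0.188], [0.418, -0.23], [0.442, -0.236], [0.533, -0.194], [0.545, -0.178]]
```

Run:
```python
import cv2
for n in('top','side'):
    a=cv2.imread(f'pics/{n}0.png'); a=a[60:330,100:400] if n=='top' else a[20:290,130:430]
    cv2.imwrite(f'pics/{n}c.png',cv2.resize(a,None,fx=2.2,fy=2.2,interpolation=2))
```

```text
(no output)
```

View pics/topc.png

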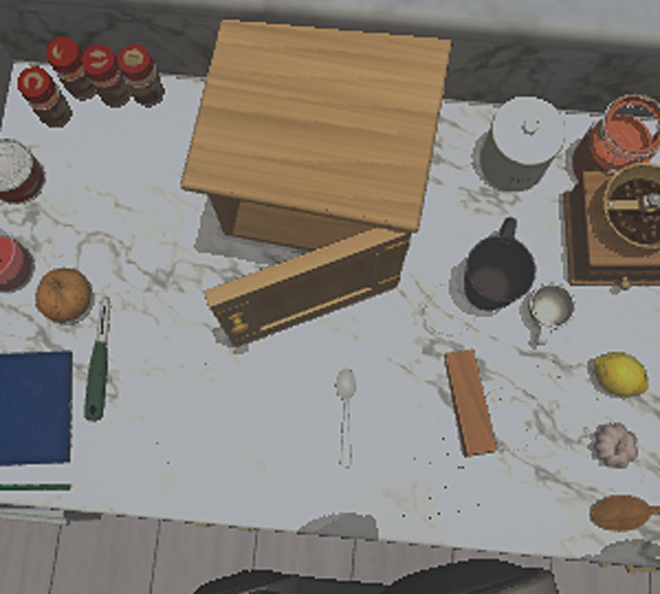

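View pics/sidec.png

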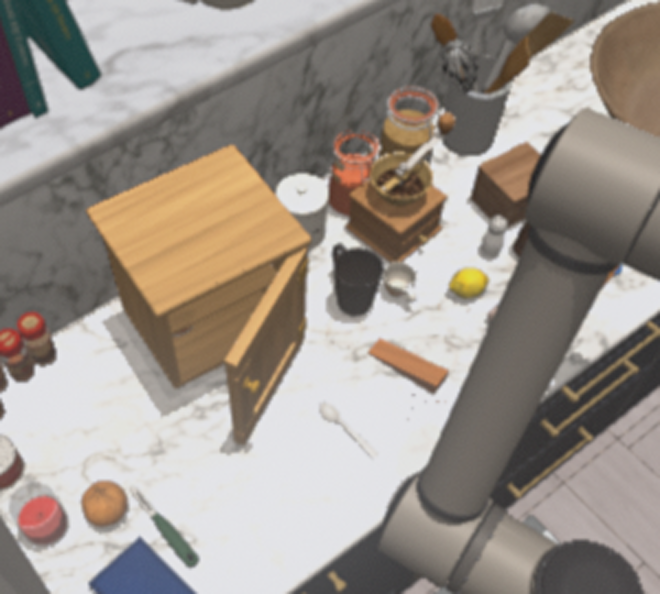

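The top view (crop) shows the larder at the upper left with its door ajar: knob at about (238,322), hinge end at about (410,235). The wedge is at (470,402) with its thin end towards the cupboard. The teaspoon at (345,415) lies in front of the door. The side view agrees with this. Next I compute the cupboard's frame.

Run:
```python
from h import *
p=snapshot('top')
P=[ray(p,100+u/2.2,60+v/2.2,.285)[:2] for u,v in [(222,20),(451,40),(418,231),(182,187)]]
bl,br,fr,fl=P; print(np.round(P,3).tolist())
print('w',np.linalg.norm(bl-br),np.linalg.norm(fl-fr),'d',np.linalg.norm(bl-fl),np.linalg.norm(br-fr))
a=(fl-fr)+(bl-br); ang=np.arctan2(-a[0],a[1]); b=(bl+br-fl-fr); ang2=np.arctan2(b[1],b[0]); print('yaw',ang,ang2)
D=[ray(p,100+u/2.2,60+v/2.2,.285)[:2] for u,v in [(205,293),(212,306),(410,235)]]
print('door top outer corner',np.round(D,3).tolist())
for n in ('top','side'):
    q=snapshot(n); s=outline_of('larder_door',q); print(len(s),[ (x['score'],x['pixels'].sum()) for x in s[:3]])
    s=outline_of('larder',q)
    if s:
        c,_=cv2.findContours(s[0]['pixels'].astype(np.uint8),0,2); c=max(c,key=cv2.contourArea)
        print(n,cv2.approxPolyDP(c,2.5,True)[:,0].tolist())
# wedge fit: model silhouettes in both views
from scipy.optimize import least_squares
obs=[]
V=np.array([[x,y,z] for y in(-.02,.02) for x,z in((-.07,0),(-.07,.032),(.07,0),(.07,.004))])
ms=[]
for n in ('top','side'):
    q=snapshot(n); m=outline_of('wedge',q)[0]['pixels']; ms.append((q,m))
def hull(q,x):
    c,s=np.cos(x[2]),np.sin(x[2]); R=np.array([[c,-s,0],[s,c,0],[0,0,1]])
    return cv2.convexHull(np.float32([proj(q,R@v+[x[0],x[1],0]) for v in V]))[:,0]
def iou(x):
    r=0
    for q,m in ms:
        K=np.zeros((384*4,512*4),np.uint8); cv2.fillConvexPoly(K,np.int32((hull(q,x)+.5)*4),1); M=cv2.resize(m.astype(np.uint8),None,fx=4,fy=4,interpolation=0)
        r-= (K&M).sum()/(K|M).sum()
    return r
from scipy.optimize import minimize
o=minimize(iou,[.473,-.185,.27],method='Nelder-Mead',options=dict(initial_simplex=[[.473,-.185,.27],[.48,-.185,.27],[.473,-.178,.27],[.473,-.185,.37]]))
print(o.x,o.fun)
```

```text
[[0.844, 0.161], [0.845, -0.1], [0.617, -0.08], [0.641, 0.179]]
w 0.2604136231065789 0.2599751284425653 d 0.20351522518409645 0.2290699286040886
yaw -0.04654589887403274 -0.08859741624662772
door top outer corner [[0.527, 0.139], [0.513, 0.13], [0.611, -0.071]]
1 [(0.72, np.int64(2593))]
top [[304, 78], [200, 70], [183, 144], [196, 150], [203, 166], [238, 174], [193, 193], [206, 216], [280, 189], [291, 157]]
1 [(0.64, np.int64(1711))]
side [[232, 86], [169, 116], [178, 131], [185, 159], [208, 196], [231, 186], [236, 219], [240, 221], [268, 173], [271, 127], [238, 87]]
[ 0.47593095 -0.18350034  0.2535585 ] -1.7810718732923938
```

```bash
cat > fit.py <<'E'
from h import *
from scipy.optimize import minimize
def box(x0,x1,y0,y1,z0,z1): return np.array([[x,y,z] for x in(x0,x1) for y in(y0,y1) for z in(z0,z1)])
def rz(a): c,s=np.cos(a),np.sin(a); return np.array([[c,-s,0],[s,c,0],[0,0,1]])
def parts(x):
    X,Y,a,th,ov,df,zt=x
    B=[box(-.1,.1,-.12,.12,.0,.28)*[1,1,1],box(-.1-df,.1,-.12-ov,.12+ov,zt-.012,zt)]
    D=box(-.02,0,0,.242,.013,zt-.015)@rz(th).T+[-.1,-.12,0]
    return [b@rz(a).T+[X,Y,0] for b in B+[D]]
def mask(q,x,f=3):
    K=np.zeros((384*f,512*f),np.uint8)
    for b in parts(x): cv2.fillConvexPoly(K,np.int32((cv2.convexHull(np.float32([proj(q,v) for v in b]))[:,0]+.5)*f),1)
    return K
if __name__=='__main__':
    ms=[]
    for n in('top','side'):
        q=snapshot(n); m=outline_of('larder',q)[0]['pixels'].astype(np.uint8); ms.append((q,cv2.resize(m,None,fx=3,fy=3,interpolation=0)))
    def cost(x): 
        return -sum(((K:=mask(q,x))&M).sum()/(K|M).sum() for q,M in ms)+ 20*max(0,abs(x[6]-.285)-.003)
    best=None
    for a in(-.03,-.09):
        x0=np.array([.735,.05,a,.45,.01,.01,.285]); S=np.vstack([x0]+[x0+np.eye(7)[i]*[.02,.02,.08,.15,.008,.015,.003][i] for i in range(7)])
        o=minimize(cost,x0,method='Nelder-Mead',options=dict(initial_simplex=S,maxiter=900)); print(np.round(o.x,4),o.fun)
        if best is None or o.fun<best.fun: best=o
    x=best.x; np.save('lar.npy',x)
    for i,(q,M) in enumerate(ms):
        im=cv2.resize(q['img'][:,:,::-1],None,fx=3,fy=3); 
        for b in parts(x): cv2.polylines(im,[np.int32((cv2.convexHull(np.float32([proj(q,v) for v in b]))[:,0]+.5)*3)],True,(0,0,255),1)
        cv2.imwrite(f'pics/f{i}.png',im[150:720,480:930] if i==0 else im[200:700,450:850])
    a=np.hstack([cv2.imread('pics/f0.png')[:500,:400],cv2.imread('pics/f1.png')[:500,:400]]); cv2.imwrite('pics/fit.png',a)
    X,Y,yw=x[:3]
    for nm,v in dict(door_foot=[-.12,.052,0],hinge=[-.1,-.12,0]).items(): print(nm,rz(yw)@v+[X,Y,0])
E
python3 fit.py
```

```text
[ 0.7563  0.0386 -0.1105  0.5864  0.0098  0.0294  0.2878] -1.9083431557106
[ 0.7489  0.0391 -0.0382  0.4938  0.0098  0.0071  0.2874] -1.8688467721571325
door_foot [0.64281556 0.10357116 0.        ]
hinge [ 0.643718   -0.06958537  0.        ]
```

View pics/fit.png

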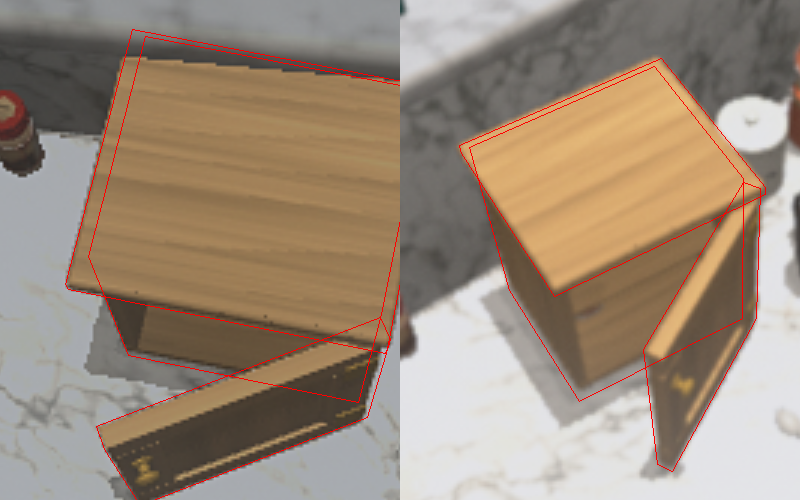

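The fitted outline matches both views: the larder is at about (0.756, 0.039) with yaw -0.11, and the door is open about 0.55 rad. In the top view the backsplash hides the back-left corner. I'll grip the wedge near its heel with the gripper leaned back 20°, so it clears the knob.

```bash
cat > mv.py <<'E'
from h import *
from scipy.spatial.transform import Rotation as Ro
def target(yaw,tilt):  # tool z: down, leaning so fingers point ahead along yaw
    z=np.array([np.sin(tilt)*np.cos(yaw),np.sin(tilt)*np.sin(yaw),-np.cos(tilt)]); y=np.array([-np.sin(yaw),np.cos(yaw),0])
    return z,y
def delta(pos,yaw,tilt):
    s=get_state(); R0=Ro.from_quat(s['eef_rot']); z,y=target(yaw,tilt); best=None
    for sg in(1,-1):
        M=np.column_stack([np.cross(sg*y,z),sg*y,z]); r=(R0.inv()*Ro.from_matrix(M)).as_rotvec(degrees=True)
        if best is None or np.linalg.norm(r)<np.linalg.norm(best): best=r
    return np.round(R0.inv().apply(np.array(pos)-s['tool_pos'])*100,2), np.round(best,1)
def tcp(grasp,yaw,tilt): return np.array(grasp)-.006*target(yaw,tilt)[0]
E
python3 - <<'E'
from mv import *
s=get_state(); print({k:np.round(v,3) for k,v in s.items()}); print(np.round(Ro.from_quat(s['eef_rot']).as_matrix(),3))
for z in(.11,.030): print(delta([.421-.002,-.198,z],.2536,.35))
E
```

```text
{'t': np.float64(1.85), 'qpos': array([-1.254,  0.342,  1.524, -0.   ,  1.275, -0.146]), 'joint_vel': array([ 0.   ,  0.001, -0.   , -0.001, -0.001, -0.001]), 'tau': array([  0.   , -43.356, -24.627,  -0.   ,   0.   ,   0.   ]), 'tool_pos': array([ 0.234, -0.47 ,  0.256]), 'eef_rot': array([0.973, 0.229, 0.   , 0.   ]), 'ft_force': array([0.613, 0.64 , 0.091]), 'torque': array([-0.024, -0.027,  0.004]), 'gripper_force': np.float64(0.0), 'finger_gap': np.float64(1.001)}
[[ 0.895  0.446  0.   ]
 [ 0.446 -0.895 -0.   ]
 [-0.     0.    -1.   ]]
(array([ 28.65, -16.08,  14.63]), array([-2.1, 20. , 11.9]))
(array([ 28.65, -16.08,  22.63]), array([-2.1, 20. , 11.9]))
```

Emit:
{"op": "jog_arm", "data": {"deltas": [0.8,5,-2.8,1,-0.4,3.5,2,0.8,10,-5.6,3,-0.7,7,4,0.8,15,-8.4,5,-1.1,10.5,6.2,0.8,20,-11.2,8,-1.5,14,8.3,0.8,24.5,-13.7,11,-1.8,17,10,0.8,28.65,-16.1,14.6,-2.1,20,11.9,0.8,28.65,-16.1,14.6,-2.1,20,11.9,0.8,28.65,-16.1,14.6,-2.1,20,11.9]}}

```text
t: 2.85
tool_pos: [0.4194, -0.1985, 0.1108]
eef_rot: [0.977, 0.125, 0.173, -0.021]
ft_force: [0.3, 0.1, 0.6]
finger_gap: 0.8
gripper_force: 0.0
```

Run:
```python
from mv import *
print(delta([.419,-.198,.03],.2536,.35))
p=snapshot('top'); q=snapshot('side')
for g in([.421,-.198,.03],): print(proj(p,g),proj(q,g))
a=np.hstack([cv2.resize(x['img'][r:r+100,c:c+130,::-1],None,fx=3,fy=3) for x,r,c in((p,190,250),(q,130,250))]); cv2.imwrite('pics/g.png',a)
```

```text
(array([-2.8 , -0.07,  7.58]), array([ 0.1, -0. ,  0. ]))
(np.float64(318.2978833010526), np.float64(260.6463605634309)) (np.float64(327.4827766258135), np.float64(189.8440870039225))
```

View pics/g.png

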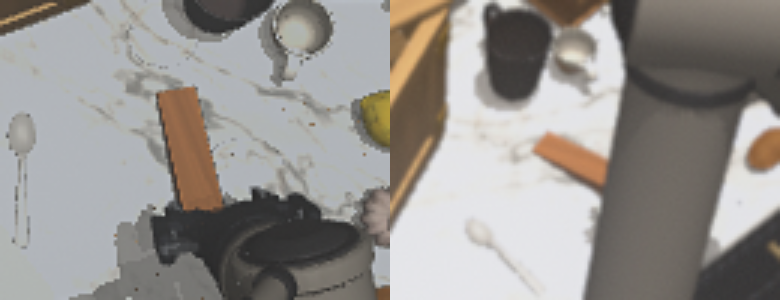

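The gripper straddles the heel: in the left half, the fingers at about (170,225) and (290,205) sit either side of the wedge at (195,190). I'll go down and close.

Emit:
{"op": "jog_arm", "data": {"deltas": [0.8,-1.2,0,3.2,0,0,0,0.8,-2.2,0,6,0,0,0,0.8,-2.8,-0.1,7.6,0,0,0,0.8,-2.8,-0.1,7.6,0,0,0,0.35,-2.8,-0.1,7.6,0,0,0,0.35,-2.8,-0.1,7.6,0,0,0,0.35,-2.8,-0.1,7.6,0,0,0,0.3,-2.8,-0.1,7.6,0,0,0], "newtons": 40}}

```text
t: 3.95
tool_pos: [0.419, -0.1978, 0.0305]
eef_rot: [0.977, 0.124, 0.174, -0.021]
ft_force: [-2.8, -1.5, 7.4]
finger_gap: 0.457
gripper_force: 41.0
```

Run:
```python
from mv import *
for z in(.075,.034): print(delta([.380,.131,z],-.105,.35))
print(delta([.419,-.198,.09],.2536,.35), np.round(get_state()['qpos'],2))
```

```text
(array([  5.73, -32.8 ,  -2.73]), array([-6.9, -0.1, 19.3]))
(array([  4.32, -32.81,   1.12]), array([-6.9, -0.1, 19.3]))
(array([ 2.04,  0.03, -5.59]), array([ 0.2, -0.1,  0. ])) [-0.8   0.53  2.15  0.83  0.41 -0.24]
```

Emit:
{"op": "jog_arm", "data": {"deltas": [0.3,1,0,-2.5,0,0,0,0.3,2,-3,-5,-0.7,0,2,0.3,2.7,-8,-5,-1.7,0,4.7,0.3,3.3,-13,-4.6,-2.7,0,7.6,0.3,3.9,-18,-4.2,-3.8,0,10.6,0.3,4.5,-23,-3.7,-4.8,0,13.5,0.3,5.1,-28,-3.2,-5.9,0,16.5,0.3,5.7,-32.8,-2.7,-6.9,0,19.3,0.3,5.7,-32.8,-2.7,-6.9,0,19.3,0.3,5.7,-32.8,-2.7,-6.9,0,19.3]}}

```text
t: 5.2
tool_pos: [0.3876, 0.0955, 0.0942]
eef_rot: [0.987, -0.042, 0.157, 0.011]
ft_force: [0.4, -0.0, -1.0]
finger_gap: 0.456
gripper_force: 40.8
```

Run:
```python
from mv import *
s=get_state(); print(delta([.380,.131,.034],-.105,.35), np.round(s['qpos'],2),s['finger_gap'],s['gripper_force'],s['ft_force'])
p=snapshot('top'); q=snapshot('side'); R=Ro.from_quat(s['eef_rot']).as_matrix()
# wedge pose predicted at current height
c,sn=np.cos(-.105),np.sin(-.105)
for x in(p,q):
    m=outline_of('wedge',x)
    if m: print(m[0]['score'],[np.round(ray(x,u,v,s['tool_pos'][2]-.02)[:2],3).tolist() for u,v in cv2.approxPolyDP(max(cv2.findContours(m[0]['pixels'].astype(np.uint8),0,2)[0],key=cv2.contourArea),2,True)[:,0].astype(float)])
a=np.hstack([cv2.resize(x['img'][r:r+130,cc:cc+130,::-1],None,fx=3,fy=3) for x,r,cc in((p,150,180),(q,120,190))]); cv2.imwrite('pics/g2.png',a)
```

```text
(array([-2.87, -3.52,  5.36]), array([0.1, 2. , 1.2])) [ 0.1   0.27  2.28 -0.23  0.28  1.96] 0.455708383627202 40.76209077145904 [ 0.38218458 -0.0422068  -0.95410219]
0.76 [[0.512, 0.094], [0.505, 0.104], [0.401, 0.114], [0.395, 0.083], [0.413, 0.074], [0.497, 0.067], [0.508, 0.071]]
0.76 [[0.51, 0.095], [0.496, 0.11], [0.425, 0.117], [0.414, 0.108], [0.446, 0.07], [0.503, 0.074]]
```

View pics/g2.png

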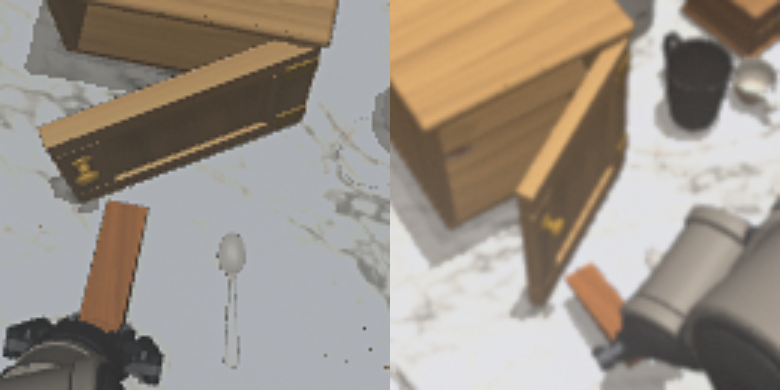

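The wedge is held well, pointing at the door (tip at (125,205) left), but joint 5 is at its lower limit. I'll work about 15 mm nearer the hinges and farther out.

Run:
```python
from mv import *
for x in((.392,.115,.06),(.40,.114,.05)): print(delta(x,-.105,.35))
```

```text
(array([-0.74, -2.04,  3.29]), array([0. , 2.1, 1.5]))
(array([-0.28, -2.01,  4.49]), array([0. , 2.1, 1.5]))
```

Emit:
{"op": "jog_arm", "data": {"deltas": [0.3,-0.4,-1,1.6,0,1,0.7,0.3,-0.74,-2,3.3,0,2.1,1.5,0.3,-0.74,-2,3.3,0,2.1,1.5,0.3,-0.74,-2,3.3,0,2.1,1.5]}}

```text
t: 5.9
tool_pos: [0.3986, 0.1215, 0.0828]
eef_rot: [0.985, -0.055, 0.16, 0.018]
ft_force: [0.1, 0.9, -1.1]
finger_gap: 0.456
gripper_force: 40.9
```

Run:
```python
from mv import *
for x in((.392,.115,.06),(.395,.114,.035)): print(delta(x,-.105,.35))
print(np.round(get_state()['qpos'],2))
```

```text
(array([-1.28,  0.68,  1.99]), array([ 1.2,  1.5, -0.2]))
(array([-1.78,  0.7 ,  4.46]), array([ 1.2,  1.5, -0.2]))
[ 0.19  0.33  2.25 -0.41  0.28  2.26]
```

The 20° lean can't be held this close to the base. I'll go up and back, set the wedge down on the clear spot to the left, and regrip it with about 7° of lean.

Run:
```python
from mv import *
for x in((.37,.11,.16),(.35,.15,.2),(.36,.215,.15),(.39,.215,.045),(.39,.215,.031)): print(delta(x,-.105,.35))
```

```text
(array([-0.12,  1.61, -8.15]), array([ 1.2,  1.5, -0.2]))
(array([ -1.15,  -2.06, -12.79]), array([ 1.2,  1.5, -0.2]))
(array([-2.47, -8.72, -8.09]), array([ 1.2,  1.5, -0.2]))
(array([-2.98, -9.26,  2.81]), array([ 1.2,  1.5, -0.2]))
(array([-3.43, -9.29,  4.13]), array([ 1.2,  1.5, -0.2]))
```

Emit:
{"op": "jog_arm", "data": {"deltas": [0.3,0,0.8,-4,0.6,0.7,0,0.3,-0.1,1.6,-8,1.2,1.5,-0.2,0.3,-1.1,-2,-12.7,1.2,1.5,-0.2,0.3,-1.8,-6.5,-11,1.2,1.5,-0.2,0.3,-2.5,-9,-8,1.2,1.5,-0.2,0.3,-2.7,-9.2,-2.5,1.2,1.5,-0.2,0.3,-2.9,-9.2,2.3,1.2,1.5,-0.2,0.3,-2.9,-9.2,2.3,1.2,1.5,-0.2,0.3,-2.9,-9.2,2.3,1.2,1.5,-0.2]}}

```text
t: 7.02
tool_pos: [0.3906, 0.2178, 0.0545]
eef_rot: [0.983, -0.053, 0.174, 0.011]
ft_force: [-0.7, 0.8, -0.1]
finger_gap: 0.461
gripper_force: 41.8
```

Run:
```python
from mv import *
print(delta((.39,.215,.031),-.105,.35),np.round(get_state()['qpos'],2))
```

```text
(array([-0.84,  0.27,  2.2 ]), array([ 0.2,  0. , -0.1])) [ 0.46  0.45  2.18 -0.73  0.28  2.81]
```

Emit:
{"op": "jog_arm", "data": {"deltas": [0.3,1.3,0.2,1.8,0,0,0,0.3,0.9,0.2,2.7,0,0,0,0.3,0.9,0.2,2.9,0,0,0,0.3,0.9,0.2,2.9,0,0,0]}}

```text
t: 7.52
tool_pos: [0.4111, 0.2192, 0.0376]
eef_rot: [0.984, -0.054, 0.17, 0.018]
ft_force: [0.2, 0.7, -1.0]
finger_gap: 0.456
gripper_force: 41.9
```

Run:
```python
from mv import *
print(delta((.41,.215,.031),-.105,.35),np.round(get_state()['qpos'],2))
```

```text
(array([-0.28,  0.42,  0.61]), array([ 1. ,  0.4, -0. ])) [ 0.44  0.51  2.14 -0.75  0.28  2.83]
```

Emit:
{"op": "jog_arm", "data": {"deltas": [0.3,0.3,0.3,0.6,0.5,0,0,0.3,0.3,0.3,0.7,0.5,0,0,0.3,0.3,0.3,0.7,0.5,0,0]}}

```text
t: 7.9
tool_pos: [0.4164, 0.2181, 0.0357]
eef_rot: [0.984, -0.053, 0.168, 0.017]
ft_force: [-0.3, -0.3, -1.2]
finger_gap: 0.462
gripper_force: 41.9
```

Emit:
{"op": "jog_arm", "data": {"deltas": [0.3,0.3,0,0.4,0,0,0,0.3,0.4,0,0.6,0,0,0,0.6,0.4,0,0.6,0,0,0,0.8,0.4,0,0.6,0,0,0,0.8,0,0,-2,0,0,0,0.8,0,0,-6,0,0,0,0.8,0,0,-10,0,0,0,0.8,-3,0,-14,0,0,0,0.8,-3,0,-14,0,0,0]}}

```text
t: 9.02
tool_pos: [0.3412, 0.2289, 0.1594]
eef_rot: [0.984, -0.053, 0.169, 0.016]
ft_force: [1.9, 0.3, 0.1]
finger_gap: 0.8
gripper_force: 0.0
```

```bash
cat > wfit.py <<'E'
from h import *
from scipy.optimize import minimize
V=np.array([[x,y,z] for y in(-.02,.02) for x,z in((-.07,0),(-.07,.032),(.07,0),(.07,.004))])
def wfit(x0,names=('top','side')):
    ms=[]
    for n in names:
        q=snapshot(n); o=outline_of('wedge',q)
        if o and o[0]['score']>.4: ms.append((q,cv2.resize(o[0]['pixels'].astype(np.uint8),None,fx=4,fy=4,interpolation=0)))
    def iou(x):
        c,s=np.cos(x[2]),np.sin(x[2]); R=np.array([[c,-s,0],[s,c,0],[0,0,1]]); r=0
        for q,M in ms:
            K=np.zeros(M.shape,np.uint8); cv2.fillConvexPoly(K,np.int32((cv2.convexHull(np.float32([proj(q,R@v+[x[0],x[1],0]) for v in V]))[:,0]+.5)*4),1)
            r-=(K&M).sum()/(K|M).sum()/len(ms)
        return r
    x0=np.array(x0); o=minimize(iou,x0,method='Nelder-Mead',options=dict(initial_simplex=[x0,x0+[.008,0,0],x0+[0,.008,0],x0+[0,0,.1]]))
    return o.x,o.fun,len(ms)
E
python3 - <<'E'
from wfit import *; from mv import *
x,f,n=wfit((.475,.21,-.105)); print(x,f,n,np.round(get_state()['qpos'],2))
u=np.array([np.cos(x[2]),np.sin(x[2])]); g=x[:2]-.058*u; print(g)
for z in(.08,.030): print(delta([g[0],g[1],z],x[2],.12))
E
```

```text
[ 0.48225785  0.21160308 -0.12641886] -0.876277371655563 2 [ 0.55  0.18  2.13 -0.39  0.6   2.53]
[0.42472071 0.21891586]
(array([ 5.22, -0.11, 10.  ]), array([  0.8, -12.5,   1.1]))
(array([ 3.57, -0.19, 14.72]), array([  0.8, -12.5,   1.1]))
```

Emit:
{"op": "jog_arm", "data": {"deltas": [0.8,3,0,3,0.3,-6,0.5,0.8,5.2,-0.1,7,0.8,-12.5,1.1,0.8,5.2,-0.1,10,0.8,-12.5,1.1,0.8,4.5,-0.1,12.2,0.8,-12.5,1.1,0.8,3.6,-0.2,14.7,0.8,-12.5,1.1,0.8,3.6,-0.2,14.7,0.8,-12.5,1.1,0.4,3.6,-0.2,14.7,0.8,-12.5,1.1,0.3,3.6,-0.2,14.7,0.8,-12.5,1.1,0.3,3.6,-0.2,14.7,0.8,-12.5,1.1,0.3,3.6,-0.2,14.7,0.8,-12.5,1.1]}}

```text
t: 10.48
tool_pos: [0.4251, 0.2193, 0.0317]
eef_rot: [0.996, -0.063, 0.061, 0.003]
ft_force: [-0.2, -0.5, 6.3]
finger_gap: 0.46
gripper_force: 41.9
```

Run:
```python
from mv import *
s=get_state();print(np.round(s['qpos'],2),s['ft_force'],s['tool_pos'])
for x in((.40,.215,.07),(.375,.18,.12),(.375,.13,.10),(.392,.115,.05),(.392,.115,.0315)): print(delta(x,-.105,.12))
```

```text
[ 0.35  0.55  1.98 -0.11  0.51  2.14] [-0.19150719 -0.5045733   6.33092784] [0.42509177 0.21933018 0.03168986]
(array([-1.95,  0.74, -4.1 ]), array([ 0. , -0.1, -1.2]))
(array([-3.37,  4.52, -9.32]), array([ 0. , -0.1, -1.2]))
(array([-2.98,  9.48, -7.26]), array([ 0. , -0.1, -1.2]))
(array([-1.73, 10.76, -2.08]), array([ 0. , -0.1, -1.2]))
(array([-1.95, 10.77, -0.24]), array([ 0. , -0.1, -1.2]))
```

Emit:
{"op": "jog_arm", "data": {"deltas": [0.3,-1.9,0.7,-4,0,0,-0.5,0.3,-4,3,-9,0,0,-1.2,0.3,-4.2,7,-8.5,0,0,-1.2,0.3,-3.8,10.5,-6,0,0,-1.2,0.3,-3.2,10.6,-2,0,0,-1.2,0.3,-3.2,10.6,-0.4,0,0,-1.2,0.3,-3.2,10.6,-0.2,0,0,-1.2,0.3,-3.2,10.6,-0.2,0,0,-1.2]}}

```text
t: 11.48
tool_pos: [0.3795, 0.1179, 0.0291]
eef_rot: [0.997, -0.053, 0.06, 0.004]
ft_force: [-1.5, -1.1, -0.2]
finger_gap: 0.458
gripper_force: 44.8
```

Run:
```python
from wfit import *; from mv import *
s=get_state();print(np.round(s['qpos'],2),delta((.38,.117,.0315),-.105,.12))
p=snapshot('top'); q=snapshot('side')
for x in(p,q):
    m=outline_of('wedge',x)
    if m: print(m[0]['score'],[np.round(ray(x,u,v,.006)[:2],3).tolist() for u,v in cv2.approxPolyDP(max(cv2.findContours(m[0]['pixels'].astype(np.uint8),0,2)[0],key=cv2.contourArea),2,True)[:,0].astype(float)])
a=np.hstack([cv2.resize(x['img'][r:r+130,cc:cc+130,::-1],None,fx=3,fy=3) for x,r,cc in((p,150,180),(q,120,190))]); cv2.imwrite('pics/g3.png',a)
```

```text
[ 0.13  0.47  2.21 -0.08  0.35  1.88] (array([ 0.09,  0.08, -0.23]), array([ 0.1, -0. , -0.1]))
0.86 [[0.5, 0.122], [0.422, 0.133], [0.43, 0.11], [0.422, 0.098], [0.497, 0.088]]
0.68 [[0.502, 0.112], [0.486, 0.124], [0.424, 0.127], [0.44, 0.11]]
```

View pics/g3.png

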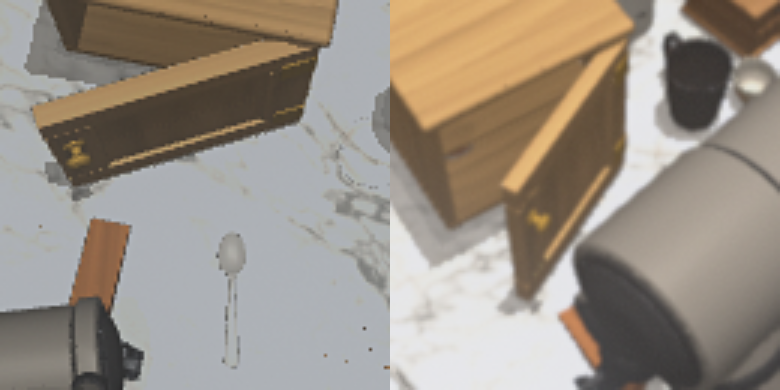

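The wedge lies low with its tip at about (0.50, 0.105), in front of the door, which has swung in a little. I'll feed it in along the cupboard's x axis.

Emit:
{"op": "jog_arm", "data": {"deltas": [0.3,0.6,0,0.07,0,0,0,0.3,1.2,0,0.14,0,0,0,0.3,1.8,0,0.21,0,0,0,0.3,2.4,0,0.28,0,0,0,0.3,3,0,0.36,0,0,0,0.3,3.6,0,0.43,0,0,0,0.3,4.2,0,0.5,0,0,0,0.3,4.8,0,0.57,0,0,0,0.3,5.4,0,0.65,0,0,0,0.3,6,0,0.72,0,0,0,0.3,6.6,0,0.79,0,0,0,0.3,7.2,0,0.86,0,0,0]}}

```text
t: 13.18
tool_pos: [0.4511, 0.1105, 0.0291]
eef_rot: [0.997, -0.053, 0.059, 0.004]
ft_force: [-4.7, 1.7, 9.2]
finger_gap: 0.458
gripper_force: 46.0
```

Emit:
{"op": "jog_arm", "data": {"deltas": [0.3,0.5,0,0.05,0,0,0,0.3,1,0,0.1,0,0,0,0.3,1.5,0,0.15,0,0,0,0.3,2,0,0.2,0,0,0,0.3,2.5,0,0.25,0,0,0,0.3,3,0,0.32,0,0,0,0.3,3.5,0,0.37,0,0,0,0.3,4,0,0.42,0,0,0]}}

```text
t: 14.18
tool_pos: [0.4917, 0.1061, 0.0294]
eef_rot: [0.997, -0.053, 0.06, 0.004]
ft_force: [-1.4, 0.6, -2.7]
finger_gap: 0.458
gripper_force: 44.7
```

Run:
```python
from wfit import *; from mv import *
s=get_state();print(np.round(s['ft_force'],1),np.round(s['torque'],2),np.round(s['qpos'],2))
p=snapshot('top'); q=snapshot('side')
a=np.hstack([cv2.resize(x['img'][r:r+130,cc:cc+130,::-1],None,fx=3,fy=3) for x,r,cc in((p,150,180),(q,100,190))]); cv2.imwrite('pics/g4.png',a)
```

```text
[-1.4  0.6 -2.7] [0.15 0.36 0.21] [ 0.07  0.57  1.93 -0.04  0.52  1.79]
```

View pics/g4.png

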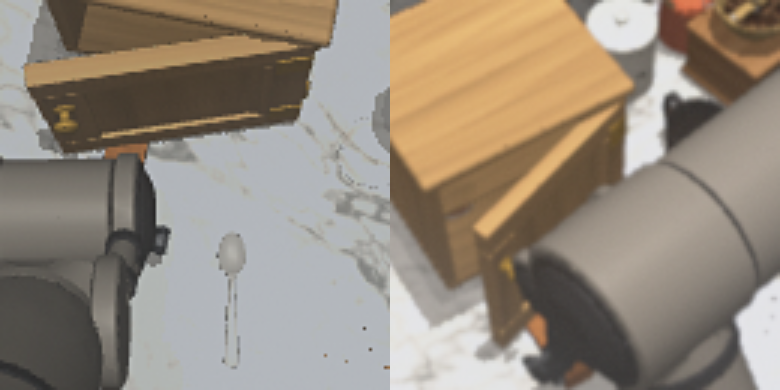

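The wedge is under the door at (125,152) left, and the door is swinging shut at low force. I'll continue.

Emit:
{"op": "jog_arm", "data": {"deltas": [0.3,0.5,0,0.05,0,0,0,0.3,1,0,0.1,0,0,0,0.3,1.5,0,0.15,0,0,0,0.3,2,0,0.21,0,0,0,0.3,2.5,0,0.27,0,0,0,0.3,3,0,0.33,0,0,0,0.3,3.5,0,0.39,0,0,0]}}

```text
t: 15.15
tool_pos: [0.5268, 0.1024, 0.0298]
eef_rot: [0.997, -0.053, 0.06, 0.004]
ft_force: [-0.9, 1.6, -3.2]
finger_gap: 0.457
gripper_force: 44.4
```

```bash
cat > dfit.py <<'E'
from fit import *
x=np.load('lar.npy')
def door():
    ms=[]
    for n in('top','side'):
        q=snapshot(n); o=outline_of('larder_door',q)
        if o: ms.append((q,o[0]['pixels'].astype(np.uint8),n,o[0]['score']))
    r={}
    for q,M,n,sc in ms:
        best=max(((K:=cv2.resize(mask(q,[*x[:3],th,*x[4:]],1),(512,384)),(((K>0)&(M>0)).sum()/((K|M)>0).sum()),th)[1:] for th in np.arange(-.02,.7,.02)))
        r[n]=(np.round(best,2).tolist(),sc)
    return r
E
python3 - <<'E'
from dfit import *
print(door()); s=get_state();print(np.round(s['ft_force'],1))
E
```

```text
{'top': ([0.22, 0.18], 0.88), 'side': ([0.19, 0.16], 0.88)}
[-0.3 -0.6 -4.1]
```

Emit:
{"op": "jog_arm", "data": {"deltas": [0.3,0.4,0,0.06,0,0,0,0.3,0.8,0,0.12,0,0,0,0.3,1.2,0,0.18,0,0,0,0.3,1.6,0,0.22,0,0,0,0.3,2,0,0.27,0,0,0]}}

```text
t: 15.98
tool_pos: [0.5469, 0.1003, 0.0296]
eef_rot: [0.997, -0.053, 0.06, 0.004]
ft_force: [-0.8, 1.5, -3.2]
finger_gap: 0.458
gripper_force: 44.5
```

Emit:
{"op": "jog_arm", "data": {"deltas": [0.3,0.2,0,0.03,0,0,0,0.3,0.4,0,0.05,0,0,0]}}

```text
t: 16.23
tool_pos: [0.5507, 0.0998, 0.0295]
eef_rot: [0.997, -0.053, 0.06, 0.004]
ft_force: [-0.8, 1.9, -3.3]
finger_gap: 0.462
gripper_force: 44.5
```

Emit:
{"op": "jog_arm", "data": {"deltas": [0.3,0.2,0,0.03,0,0,0,0.3,0.4,0,0.05,0,0,0]}}

```text
t: 16.48
tool_pos: [0.5547, 0.0994, 0.0295]
eef_rot: [0.997, -0.053, 0.06, 0.004]
ft_force: [-1.4, 1.3, -2.8]
finger_gap: 0.459
gripper_force: 44.5
```

Run:
```python
from dfit import *
print(door()); s=get_state();print(np.round(s['ft_force'],1))
```

```text
{'top': ([0.17, 0.0], 0.97), 'side': ([0.17, 0.04], 0.78)}
[-0.   2.1 -4.6]
```

Emit:
{"op": "jog_arm", "data": {"deltas": [0.3,0.1,0,0.01,0,0,0,0.3,0.2,0,0.02,0,0,0]}}

```text
t: 16.92
tool_pos: [0.5556, 0.0992, 0.0293]
eef_rot: [0.997, -0.053, 0.059, 0.004]
ft_force: [-6.3, 1.4, -1.6]
finger_gap: 0.458
gripper_force: 44.8
```

Emit:
{"op": "jog_arm", "data": {"deltas": [0.3,0.1,0,0.01,0,0,0,0.3,0.2,0,0.02,0,0,0]}}

```text
t: 17.18
tool_pos: [0.5563, 0.099, 0.0291]
eef_rot: [0.997, -0.053, 0.057, 0.004]
ft_force: [-12.5, 1.0, 2.8]
finger_gap: 0.454
gripper_force: 45.5
```

Emit:
{"op": "jog_arm", "data": {"deltas": [0.3,0.1,0,0.01,0,0,0,0.3,0.2,0,0.02,0,0,0]}}

```text
t: 17.42
tool_pos: [0.5567, 0.099, 0.0291]
eef_rot: [0.997, -0.053, 0.055, 0.004]
ft_force: [-17.2, 2.4, 9.6]
finger_gap: 0.455
gripper_force: 46.2
```

Emit:
{"op": "jog_arm", "data": {"deltas": [0.6,0,0,0,0,0,0,0.7,0,0,0,0,0,0,0.7,0,0,0,0,0,0]}}

```text
t: 17.8
tool_pos: [0.5615, 0.0987, 0.0301]
eef_rot: [0.997, -0.053, 0.061, 0.004]
ft_force: [-0.3, -0.3, -0.2]
finger_gap: 0.701
gripper_force: 0.0
```

Run:
```python
from dfit import *
print(door()); s=get_state();print(np.round(s['ft_force'],1),s['tool_pos'])
```

```text
{'top': ([0.17, 0.0], 0.8), 'side': ([0.16, 0.0], 0.63)}
[-0.   0.1 -0.3] [0.56086433 0.09874626 0.02972281]
```

Emit:
{"op": "jog_arm", "data": {"deltas": [0.7,0.2,0,-2,0,0,0,0.7,0.6,0,-5,0,0,0,0,-1.5,0,-5.3,0,0,0,0,-3.7,0,-5.5,0,0,0,0,-3.9,0,-5.5,0,0,0,0,-3.9,0,-5.5,0,0,0,0,-4,0,-3.5,0,0,0,0,-4.3,0,-0.7,0,0,0,0,-4.3,0,-0.6,0,0,0]}}

```text
t: 19.12
tool_pos: [0.5171, 0.1031, 0.0289]
eef_rot: [0.997, -0.053, 0.058, 0.004]
ft_force: [0.2, -0.4, 1.0]
finger_gap: -0.001
gripper_force: 0.0
```

Run:
```python
from h import *
p=snapshot('top'); q=snapshot('side'); print(np.round(get_state()['ft_force'],1))
a=np.hstack([cv2.resize(x['img'][r:r+130,cc:cc+130,::-1],None,fx=3,fy=3) for x,r,cc in((p,130,180),(q,100,180))]); cv2.imwrite('pics/g5.png',a)
```

```text
[0.6 0.3 0.3]
```

View pics/g5.png

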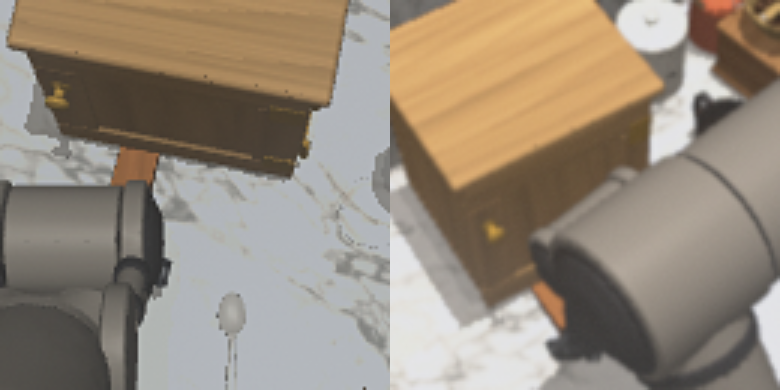

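The door is shut and held by the wedge, which shows at (135,165) left. Now I'll tap the heel with closed fingers, in millimetre steps.

Emit:
{"op": "jog_arm", "data": {"deltas": [0,0.3,0,-0.1,0,0,0,0,0.6,0,-0.1,0,0,0,0,0.9,0,-0.07,0,0,0]}}

```text
t: 19.6
tool_pos: [0.5269, 0.1025, 0.0329]
eef_rot: [0.997, -0.053, 0.06, 0.004]
ft_force: [0.7, -0.4, 0.3]
finger_gap: 0.001
gripper_force: 0.0
```

Emit:
{"op": "jog_arm", "data": {"deltas": [0,0.15,0,0.02,0,0,0,0,0.3,0,0.04,0,0,0]}}

```text
t: 19.85
tool_pos: [0.529, 0.1021, 0.0322]
eef_rot: [0.997, -0.053, 0.059, 0.004]
ft_force: [-3.7, -0.2, 2.9]
finger_gap: 0.002
gripper_force: 1.8
```

Emit:
{"op": "jog_arm", "data": {"deltas": [0,0.1,0,0.01,0,0,0,0,0.2,0,0.02,0,0,0]}}

```text
t: 20.1
tool_pos: [0.5292, 0.1021, 0.0318]
eef_rot: [0.997, -0.053, 0.057, 0.004]
ft_force: [-9.1, 1.0, 6.2]
finger_gap: 0.0
gripper_force: 4.5
```

Emit:
{"op": "jog_arm", "data": {"deltas": [0,0.1,0,0.01,0,0,0,0,0.2,0,0.01,0,0,0]}}

```text
t: 20.35
tool_pos: [0.5294, 0.102, 0.0316]
eef_rot: [0.997, -0.053, 0.056, 0.004]
ft_force: [-14.3, 2.4, 10.7]
finger_gap: 0.004
gripper_force: 7.1
```

Emit:
{"op": "jog_arm", "data": {"deltas": [0,0.1,0,0,0,0,0,0,0.1,0,0,0,0,0]}}

```text
t: 20.6
tool_pos: [0.5295, 0.102, 0.0316]
eef_rot: [0.997, -0.053, 0.055, 0.004]
ft_force: [-15.6, 2.7, 10.5]
finger_gap: 0.001
gripper_force: 7.7
```

Emit:
{"op": "jog_arm", "data": {"deltas": [0,0.05,0,-0.1,0,0,0,0,0.1,0,-0.2,0,0,0]}}

```text
t: 20.85
tool_pos: [0.5297, 0.1017, 0.0323]
eef_rot: [0.997, -0.053, 0.054, 0.004]
ft_force: [-11.8, 1.2, -4.4]
finger_gap: -0.0
gripper_force: 5.5
```

Emit:
{"op": "jog_arm", "data": {"deltas": [0,0.1,0,0.04,0,0,0,0,0.2,0,0.05,0,0,0]}}

```text
t: 21.1
tool_pos: [0.53, 0.1016, 0.0318]
eef_rot: [0.997, -0.053, 0.052, 0.004]
ft_force: [-19.0, 2.3, 5.3]
finger_gap: 0.002
gripper_force: 9.5
```

Emit:
{"op": "jog_arm", "data": {"deltas": [0,0.1,0,-0.02,0,0,0,0,0.1,0,-0.02,0,0,0]}}

```text
t: 21.35
tool_pos: [0.5303, 0.1015, 0.0318]
eef_rot: [0.997, -0.053, 0.051, 0.005]
ft_force: [-18.3, 2.3, 3.9]
finger_gap: 0.001
gripper_force: 9.4
```

Emit:
{"op": "jog_arm", "data": {"deltas": [0,0.08,0,-0.01,0,0,0,0,0.15,0,-0.02,0,0,0]}}

```text
t: 21.6
tool_pos: [0.5306, 0.1015, 0.0319]
eef_rot: [0.997, -0.053, 0.05, 0.005]
ft_force: [-23.2, 3.7, 5.3]
finger_gap: -0.001
gripper_force: 11.1
```

The push reached 23 N, of which about 20 N is effective once the down-force friction is taken off. I'll back off and check.

Emit:
{"op": "jog_arm", "data": {"deltas": [0,-0.3,0,-0.05,0,0,0,0,-1,0,-0.1,0,0,0,0,-2.5,0,-1,0,0,0,0,-5,0,-4,0,0,0,0,-7,0,-8,0,0,0,0,-9,0,-12,0,0,0,0,-9,0,-12,0,0,0,0,-9,0,-12,0,0,0]}}

```text
t: 22.6
tool_pos: [0.4371, 0.1121, 0.1435]
eef_rot: [0.997, -0.053, 0.061, 0.004]
ft_force: [0.9, -0.2, -0.3]
finger_gap: 0.003
gripper_force: 0.0
```

Run:
```python
from dfit import *; from wfit import *
print(door()); s=get_state();print(np.round(s['ft_force'],1))
p=snapshot('top'); q=snapshot('side')
for k in 'teaspoon mug onion peeler'.split():
    print(k,[np.round(d['centre'],3).tolist() for d in search_frame(k,p)[:1]])
a=np.hstack([cv2.resize(x['img'][r:r+130,cc:cc+130,::-1],None,fx=3,fy=3) for x,r,cc in((p,130,180),(q,100,180))]); cv2.imwrite('pics/g6.png',a)
```

```text
{'top': ([0.18, 0.02], 0.71)}
[0.  0.7 0.1]
teaspoon [[0.469, -0.018, 0.006]]
mug [[0.652, -0.204, 0.057]]
onion [[0.555, 0.36, 0.05]]
peeler [[0.468, 0.312, 0.01]]
```

View pics/g6.png

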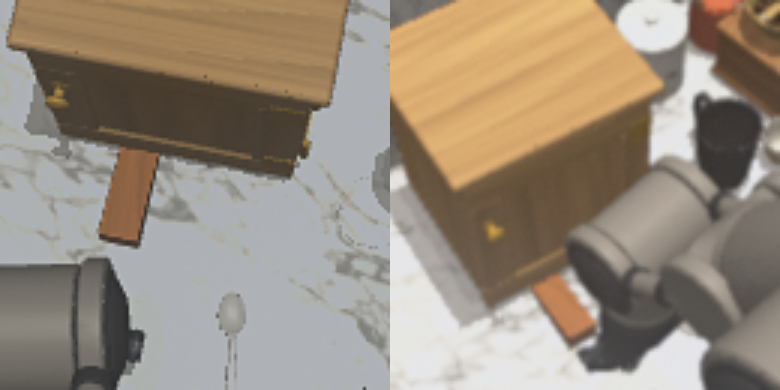

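The door is shut, with the wedge flat under it (heel at (120,240) left) and the robot clear. The teaspoon, mug, onion and peeler haven't moved. I'm handing it in.

```bash
python3 -c "
from rig import *
print(sign_off())"
```

```text
the job is handed in; nothing more can be done
None
```

I handed the job in at about 23 s: the door is shut, and the wedge is flat and jammed under its left half after a final push of about 23 N at the wrist. I judged the squeeze from that push rather than measuring it. The gripper is clear, and the bystanders I rechecked (teaspoon, mug, onion, peeler) hadn't moved.

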